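Lock a note holder into the desk rail

TASK

Take the grey note holder out of the black stand and fit it in the slotted socket of the aluminium desk rail: feel for the slot with its T-shaped foot, push the foot down through the slot against the spring, turn it a quarter turn clockwise (seen from above) and let it rise so that it is locked and stands upright by itself. Press gently all the time, because the socket is easily damaged, leave the other desk things alone, and let go at the end.

Things in the scene. Friction and masses are not known exactly. Their poses are not given: they have to be found in the camera images.
- toggle: Grey note holder, 68 mm tall, 60 to 130 g. Origin: centre of its foot's underside, z up its axis. T cross-bar 28 mm (x) x 9 mm (y), 7 mm high (lowest 2 mm: 26 x 7, a lead-in); neck 8.4 mm dia., 12 mm high; collar 40 mm dia., z = 19 to 24 mm; flat fin above. At first it hangs upright in the stand's hole, collar on the stand's top, turned within 0.7 rad of the stand.
- fin (a point): Where to grip the note holder: 47 mm above its origin, inside its flat upright fin, which runs from z = 24 to 68 mm and is 36 mm along x (parallel to the cross-bar) and 12 mm thick along y; grip across the thickness. Axes as toggle.
- stand: Fixed black block, 100 mm (x) x 140 mm (y) x 28 mm high, with one round through hole 34 mm in diameter in its middle, in which the note holder stands. Origin: centre of its underside.
- rail: Fixed aluminium desk rail, 62 mm wide (x), 240 mm long (y), 32 mm high, z up. Origin: centre of its underside. In its channel, between black filler strips (one ends at y = -29 mm, the other begins at y = 61 mm), a steel socket 50 mm (x) x 64 mm (y) is clamped. More than 45 N from the note holder or gripper damages rail or socket.
- mark (a point): Rail's middle, at the height of the socket's flat top, 34 mm above the rail's underside; axes as rail. The slot (31 mm along x, 11 mm along y; lips 6 mm thick) has its centre at x = 0, but anywhere from 4 to 28 mm to the +y side of here: this offset is NOT measured, so look or feel for it. The socket stays put when touched gently.
- pressed (a point): 19 mm below mark: height of the foot's underside when pushed down until the collar meets the socket. A spring pad, met 11 mm below the top, pushes up with 2.4 N, growing 0.8 N per mm. The foot turns only when at least 17 mm below the top (ridges), and only clockwise from above, to firm stops about 0.1 rad past a quarter turn.
- locked (a point): 13 mm below mark: height of the foot's underside when locked. After the quarter turn, eased up or let go, the foot is lifted 6 mm by the spring into notches under the lips: cross-bar along the rail's y, collar 6 mm above the socket. Not turned far enough, it stays lower, caught under the ridges at 17 mm below the top.
- tape: Bystander: roll of brown tape lying flat, 60 mm in diameter, 24 mm high. Origin: centre of its underside.
- gluestick: Bystander: red glue stick standing upright, 28 mm in diameter, 85 mm high. Origin: centre of its underside.
- stapler: Bystander: black and blue stapler, 130 x 34 x 58 mm. Origin: centre of its underside.

How it is judged:
On the way:
1. the foot is pushed through the slot against the spring: its underside under 18 mm above the rail's, at rail x within 6 mm of 0 and y = -1 to 33 mm, cross-bar within 0.3 rad of the slot (z of toggle in the frame of rail below 0.018 m and x of toggle in the frame of rail between -0.006 and 0.006 m and y of toggle in the frame of rail between -0.001 and 0.033 m and angle between the x axis of toggle and the x axis of rail, either way round below 0.3 rad), for 0.05 s.
At the end, for the whole second after the job is handed in: The note holder is locked in the rail's socket: toggle origin 19 to 23.5 mm above the rail's underside, at rail x within 6 mm of 0 and rail y from -1 to 33 mm, its cross-bar within 0.25 rad of the rail's y axis, upright within 0.12 rad, at rest (z of toggle in the frame of rail between 0.019 and 0.0235 m and x of toggle in the frame of rail between -0.006 and 0.006 m and y of toggle in the frame of rail between -0.001 and 0.033 m and angle between the x axis of toggle and the y axis of rail, either way round below 0.25 rad and angle between toggle's own z axis and vertical below 0.12 rad and linear speed of toggle below 0.01 m/s); the robot touches nothing.
It fails at once if the note holder presses or pulls on the rail or its socket with more than 45 N (contact force between toggle and rail above 45 N).
It fails at once if the robot itself presses on the rail or its socket with more than 45 N (contact force between any of the arm, the fingers and rail above 45 N).
It fails at once if the tape roll, glue stick or stapler is moved more than 20 mm (distance of any of tape, gluestick, stapler from where it was at the start of the episode above 0.02 m).
It also fails if it takes over 72 s, if anything falls off the work surface, if the arm or the gripper's body presses on something with over 40 N, if the wrist force passes 120 N, or if a joint passes its speed limit or range.

ROBOT

A 7-joint arm with a two-finger parallel gripper is mounted at the origin on the work surface. World frame = base frame: x ahead of the robot, y to its left, z up, the work surface at z = 0. Lengths are in m, angles in rad, forces in N, time in s.
With the tool pointing down it reaches from about 0.425 to 0.875 m from the base axis. Payload 4.7 kg.
Tool frame: the origin (TCP) lies midway between the tips of the shut fingers; the grasp point (between the pads) lies 19 mm behind it; z points along the fingers, y is the line along which they close (so a half turn about z gives the same grasp; the last joint's range is limited). The gripper opens to 87 mm and grips with 3 to 60 N. Pads are 19 mm wide; open, the fingers measure 117 mm over their backs; the gripper's body (75 mm by 190 mm) begins 51 mm behind the grasp point.
Start: joints at [1.313, 0.321, -0.07, 1.45, 0.023, 1.371, -0.057], TCP at [0.174, -0.626, 0.223] pointing down, gripper open.
Joint ranges: [-2.86, 2.86], [-0.3, 2.09], [-1.38, 1.24], [0.06, 2.45], [-1.56, 4.7], [0.09, 2.05], [-2.69, 2.69]. Speed limits (rad/s): [2.57, 2.57, 3.14, 3.14, 3.14, 3.14, 3.14].

INTERFACE

Orientations are given as a rotation vector (axis times angle).
In Python, from bench import ctrl, cams, close_job gives the robot as it stands (ctrl), with the cameras (cams) and the job as plain functions.
- The arm moves only by the tool inch_along, called after ">>>" by a JSON object that holds its "fn" and its "kwargs". Schema: {"type":"object","properties":{"rows":{"type":"array","items":{"type":"array","prefixItems":[{"type":"array","items":{"type":"number"},"minItems":3,"maxItems":3},{"type":"number"},{"type":"number"}],"minItems":3,"maxItems":3},"minItems":1,"maxItems":20},"squeeze":{"type":"number"},"only":{"type":"string"},"quiet":{"type":"boolean"},"lines":{"type":"string"}},"required":["rows"],"additionalProperties":false}. rows is a list of rows, 1 to 20 of them, each written [[dx, dy, dz], turn, opening]: dx, dy, dz in shares of 1 m (1.0 is 1 m), then a turn about the tool's z in a scale on which 1.0 is 180 degrees, then the opening from 0.0 (shut) to 1.0 (fully open); each row is the pose to reach, as a shift and turn from the pose commanded when the call began, along the tool's axes at that moment; what a row does not reach only later rows make up. A row lasts 1/10 s, in which the tool goes at most 0.05 m and 0.15 rad, less where a joint would pass 70% of its speed; a pose out of reach is approached as far as the arm can. The fingers move at their own pace and stop on an object; squeeze is the grip in N (left out, the last holds). Time passes only in rows, so rows that do not move let the fingers close. The tool returns the time, the measured TCP pose, the force, the opening and the grip force at its end. only (a regular expression) keeps the lines of the reply that match it, lines (a string "A,B") keeps lines A to B, and quiet returns only ok. No shift or turn number may pass 1 either way. Input that does not fit is refused with a message, and nothing moves.
- ctrl.get_state(): the state, without advancing time (a new reading comes with each control period).
- cams.get_image(name): name is "side" or "top" or "wrist"; returns the picture (384x512x3 uint8, red, green, blue); there is no depth.
- cams.camera_model(name): a dict with "vertical_fov" (degrees; the focal length in pixels is half the picture's height over the tangent of half this angle, whatever the lens; pixels are square), "cx", "cy" (the principal point, pixels), "k1" (the pictures are not rectified: a ray, as slopes to the right and down, at radius r is drawn at 1 + k1 r^2 times it, then the intrinsics apply), "rvec" (rotation vector, rad) and "tvec" (3), from world to camera coordinates, as OpenCV has them; the wrist camera has in their place "hand_eye" (4x4, takes a point from camera to tool coordinates, whose origin is the TCP and whose axes are the flange's). Camera axes: x right, y down, z forward; pixel columns grow to the right and rows downward; lengths in m; the calibration is good to about 2 mm. A picture is of the moment at which its call begins: read the wrist's pose just before it. camera_model takes no time and is no camera call.
- close_job(): hands the job in; it is judged then, once.
The state is a dict: "time": time; "joint_positions": joint angles; "qd": joint speeds; "joint_torque": joint torques, N m; "position": TCP position; "tool_rot": TCP orientation; "ft_force": force on the tool from outside, world axes, zero at the start; "torque": the same for the moment, N m; "grip_width": opening from 0.0 (shut) to 1.0 (fully open); "grip_force": force on a finger pad.
Only numpy, scipy, OpenCV 4.12 (cv2) and the standard library are available. Lean on these libraries where they do the work, as an engineer would, in place of code of your own. Each camera call takes 0.05 s, during which the arm holds its last target. There are 200 camera calls.

## Working session

There is one attempt and no reset: what is moved stays moved. The work goes in short steps, Python scripts to look and compute and a tool call to move; the robot and the scene stay as the last step left them, time stands still between calls to the robot, and variables do not carry over. Pictures are saved under pics/ and viewed, at most 10 in all, crops included, and the job is handed in when it is done.

```bash
ls; mkdir -p pics; python3 - <<'E'
from bench import ctrl, cams, close_job
import cv2
for n in("top","side"):
    cv2.imwrite(f"pics/{n}0.png",cams.get_image(n)[:,:,::-1])
for n in("top","side","wrist"): print(n,cams.camera_model(n))
s=ctrl.get_state();print(s)
E
```

```text
bench.py
pics
top {'vertical_fov': 53.55173345827432, 'cx': 248.67080369495565, 'cy': 188.9923262143085, 'k1': -0.1203980888459781, 'rvec': array([ 2.17881423, -2.17101048,  0.10419278]), 'tvec': array([-0.00075619,  0.57916326,  0.73953057])}
side {'vertical_fov': 45.5955911651338, 'cx': 253.6616453616795, 'cy': 187.51300983904918, 'k1': 0.04487203861531764, 'rvec': array([ 0.83357766, -2.63284684,  0.96991113]), 'tvec': array([0.49326731, 0.29684652, 0.74347659])}
wrist {'vertical_fov': 64.04268169611937, 'cx': 257.11774642373587, 'cy': 196.32997462952864, 'k1': -0.04629708334148071, 'hand_eye': array([[ 2.24335392e-04, -9.58199452e-01, -2.86100961e-01,
         7.75308725e-02],
       [ 9.99999206e-01, -1.39904334e-04,  1.25267482e-03,
        -4.04975058e-04],
       [-1.24033909e-03, -2.86101015e-01,  9.58198659e-01,
        -1.61891030e-01],
       [ 0.00000000e+00,  0.00000000e+00,  0.00000000e+00,
         1.00000000e+00]])}
{'time': 0.1, 'joint_positions': array([ 1.31312553,  0.32174233, -0.07007179,  1.45155352,  0.02260731,
        1.37081878, -0.05692249]), 'qd': array([-4.14332394e-04,  4.03700999e-05,  5.06383381e-06, -2.58936398e-03,
       -2.11761057e-04,  6.48969035e-05, -6.47508302e-04]), 'joint_torque': array([ 7.46634464e-05, -4.92571235e+01, -4.05735746e-01, -3.13398421e+01,
       -6.40459196e-02,  3.94616753e-02,  5.79726816e-05]), 'position': array([ 0.17429192, -0.62567457,  0.22157479]), 'tool_rot': array([-3.11094761e+00, -4.25344995e-01,  5.32987611e-04]), 'ft_force': array([-0.50862794, -0.19797794, -0.99388019]), 'torque': array([ 0.00267399, -0.02727003, -0.02815982]), 'grip_force': 0.0, 'grip_width': 0.9961741134075904}
```

View pics/top0.png

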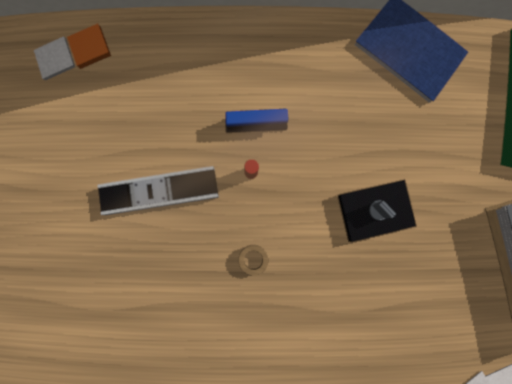

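View pics/side0.png

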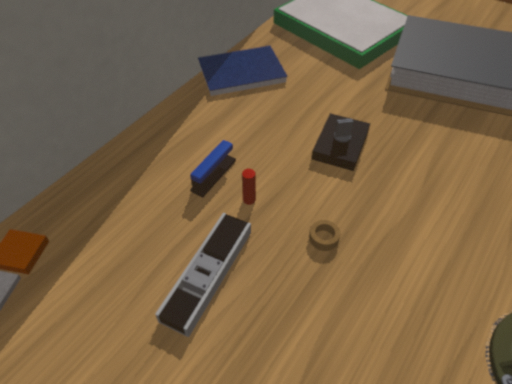

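```bash
cat > h.py <<'E'
import numpy as np, cv2
from bench import ctrl, cams, close_job
from scipy.spatial.transform import Rotation as R
def cam(n,s=None):
    m=cams.camera_model(n); f=192/np.tan(np.radians(m["vertical_fov"]/2))
    K=np.array([[f,0,m["cx"]],[0,f,m["cy"]],[0,0,1]]); D=np.array([m["k1"],0,0,0,0.])
    if n=="wrist":
        T=np.eye(4);T[:3,:3]=R.from_rotvec(s["tool_rot"]).as_matrix();T[:3,3]=s["position"]
        W=np.linalg.inv(T@m["hand_eye"]); rv=cv2.Rodrigues(W[:3,:3])[0]; tv=W[:3,3]
    else: rv,tv=np.array(m["rvec"]),np.array(m["tvec"])
    return K,D,rv,tv
def back(n,px,z,s=None):
    K,D,rv,tv=cam(n,s); M=cv2.Rodrigues(rv)[0]
    u=cv2.undistortPoints(np.array(px,float).reshape(-1,1,2),K,D).reshape(-1,2)
    d=np.c_[u,np.ones(len(u))]@M; c=-M.T@tv
    return c+d*((z-c[2])/d[:,2])[:,None]
def proj(n,P,s=None):
    K,D,rv,tv=cam(n,s); return cv2.projectPoints(np.array(P,float).reshape(-1,1,3),rv,tv,K,D)[0].reshape(-1,2)
E
python3 - <<'E'
from h import *
a=cv2.imread("pics/top0.png")
A=cv2.resize(a[155:225,90:225],None,fx=5.5,fy=5.5,interpolation=cv2.INTER_CUBIC)[:,:742]
B=cv2.resize(a[175:250,330:425],None,fx=2.6,fy=2.6)
o=np.zeros((A.shape[0]+B.shape[0],742,3),np.uint8);o[:A.shape[0]]=A;o[A.shape[0]:,:B.shape[1]]=B
print(A.shape,B.shape)
cv2.imwrite("pics/crop.png",o)
print("rail",back("top",[[98,186],[214,168],[218,199],[102,214]],.032))
print("stand",back("top",[[339,195],[405,181],[415,224],[350,241]],.028))
print("tog",back("top",[[380,210],[388,208]],.06))
print("glue",back("top",[[251,168]],.085),"stapler",back("top",[[256,117]],.058),"tape",back("top",[[254,260]],.024))
E
```

```text
(385, 742, 3) (195, 247, 3)
rail [[0.58368498 0.30883168 0.032     ]
 [0.62089726 0.07130719 0.032     ]
 [0.55838742 0.06253635 0.032     ]
 [0.52671677 0.29824146 0.032     ]]
stand [[ 0.5675342  -0.18156526  0.028     ]
 [ 0.59681979 -0.32099356  0.028     ]
 [ 0.50830702 -0.33966245  0.028     ]
 [ 0.47484111 -0.2026989   0.028     ]]
tog [[ 0.53591196 -0.25467435  0.06      ]
 [ 0.53979638 -0.27091226  0.06      ]]
glue [[ 0.61322379 -0.00276073  0.085     ]] stapler [[ 0.71922702 -0.01259418  0.058     ]] tape [[ 0.43711762 -0.00981622  0.024     ]]
```

View pics/crop.png

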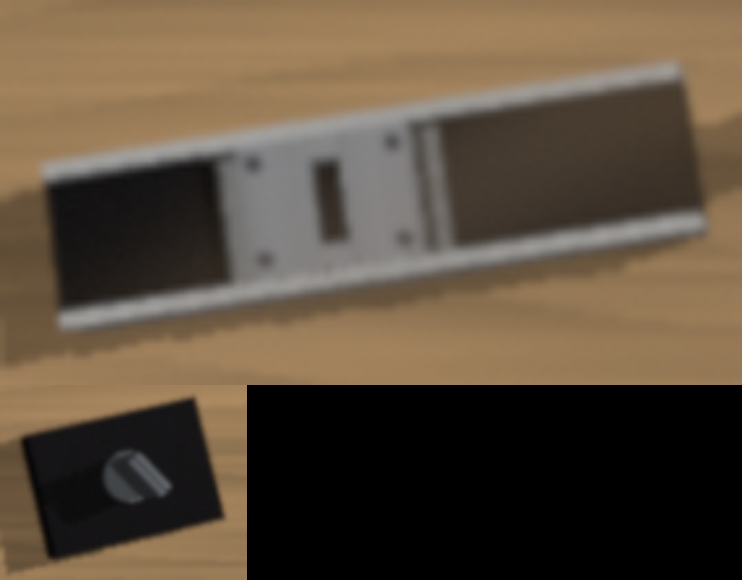

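The rows are not in the units I measure in: turns go in shares of 180 degrees. I convert before sending: -0.38 rad / 3.1416 = -0.121.

>>> {"fn": "inch_along", "kwargs": {"rows": [[[0.04, -0.022, 0], -0.0095, 1], [[0.08, -0.045, 0], -0.0191, 1], [[0.12, -0.07, 0.01], -0.0318, 1], [[0.16, -0.09, 0.02], -0.0414, 1], [[0.2, -0.115, 0.02], -0.0541, 1], [[0.24, -0.137, 0.03], -0.0637, 1], [[0.28, -0.16, 0.03], -0.0764, 1], [[0.32, -0.183, 0.04], -0.0859, 1], [[0.36, -0.206, 0.04], -0.0987, 1], [[0.4, -0.23, 0.05], -0.1082, 1], [[0.446, -0.256, 0.055], -0.121, 1], [[0.446, -0.256, 0.055], -0.121, 1], [[0.446, -0.256, 0.055], -0.121, 1], [[0.446, -0.256, 0.055], -0.121, 1]], "squeeze": 15}}

```text
time: 1.5
position: [0.5343, -0.2613, 0.1672]
tool_rot: [2.977, 1.003, -0.002]
ft_force: [-0.2, -0.7, 0.8]
grip_width: 0.997
grip_force: 0.0
```

```bash
python3 - <<'E'
from h import *
s=ctrl.get_state();im=cams.get_image("wrist")
cv2.imwrite("pics/w1.png",im[:,:,::-1]);print(s["position"],s["tool_rot"],s["joint_positions"],s["qd"].round(3),s["ft_force"])
f=lambda u,v:[90+u/5.5-.4,155+v/5.5-.4]
r=back("top",[f(42,165),f(680,65),f(707,230),f(60,328)],.032);sl=back("top",[f(331,201)],.034)[0]
c=r.mean(0);d=r[0]-r[1]+r[3]-r[2];yaw=np.arctan2(-d[0],d[1]);M=R.from_euler('z',yaw).as_matrix()
print("rail",r,c,yaw,"slot",sl,"in rail",M.T@(sl-c), "len",np.linalg.norm(d)/2,np.linalg.norm(r[0]-r[3]))
E
```

```text
[ 0.5343038  -0.26128286  0.1671877 ] [ 2.97686609e+00  1.00297821e+00 -2.34013470e-03] [ 0.7713493   0.26614729 -0.42589959  1.6543906   0.11611734  1.24687433
 -0.59927752] [ 0.019 -0.008  0.015 -0.    -0.002 -0.001 -0.001] [-0.19503051 -0.73586944  0.7807998 ]
rail [[0.58655307 0.31057516 0.032     ]
 [0.62411334 0.07289115 0.032     ]
 [0.56355979 0.0622996  0.032     ]
 [0.52620678 0.30136215 0.032     ]] [0.57510824 0.18678202 0.032     ] 0.15585994409301426 slot [0.57342199 0.20010954 0.034     ] in rail [0.00040301 0.01342773 0.002     ] len 0.24129820104657537 0.06104551626033226
```

View pics/w1.png

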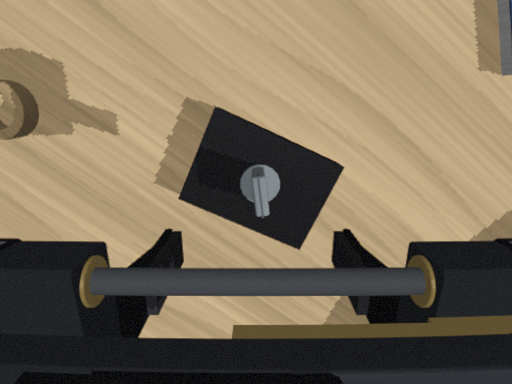

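```bash
python3 - <<'E'
from h import *
a=cv2.imread("pics/w1.png")
cv2.imwrite("pics/c1.png",cv2.resize(a[155:225,225:295],None,fx=8,fy=8,interpolation=cv2.INTER_CUBIC))
E
```

```text
(no output)
```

View pics/c1.png

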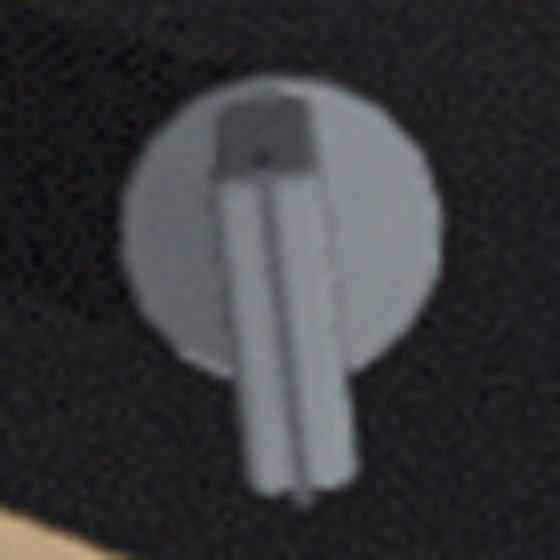

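```bash
python3 - <<'E'
from h import *
s=ctrl.get_state()
f=lambda u,v:[225+u/8-.45,155+v/8-.45]
p=back("wrist",[f(217,180),f(318,175),f(357,485),f(250,490)],.077,s)
c=p.mean(0);d=p[0]+p[1]-p[2]-p[3]; print(p,"ctr",c,np.linalg.norm(d)/2,"yaw",np.arctan2(d[1],d[0])%np.pi)
col=back("wrist",[f(282,230),f(122,230),f(442,230)],.033,s);print("collar",col,np.linalg.norm(col[1]-col[2]))
q=back("top",[[330+140/2.6,175+(455-385)/2.6],[330+168/2.6,175+(492-385)/2.6]],.077);print("top",q.mean(0))
M=R.from_rotvec(s["tool_rot"]).as_matrix();print("toolx yaw",np.arctan2(M[1,0],M[0,0]),"tool delta",M.T@(c-s["position"]))
E
```

```text
[[ 0.54628236 -0.24628863  0.077     ]
 [ 0.55313175 -0.25442852  0.077     ]
 [ 0.52821489 -0.278972    0.077     ]
 [ 0.52069061 -0.27000784  0.077     ]] ctr [ 0.5370799  -0.26242425  0.077     ] 0.03492995662112252 yaw 0.7626635917000457
collar [[ 0.53742971 -0.26215028  0.033     ]
 [ 0.52541116 -0.24629745  0.033     ]
 [ 0.54945567 -0.2780042   0.033     ]] 0.039792671400338535
top [ 0.53706617 -0.26693271  0.077     ]
toolx yaw 0.6487686147808966 tool delta [0.00218298 0.00224088 0.09035274]
```

Converted, -0.114 rad / 3.1416 = -0.0363.

>>> {"fn": "inch_along", "kwargs": {"rows": [[[0.002, 0.002, 0.03], -0.0363, 1], [[0.002, 0.002, 0.06], -0.0363, 1], [[0.002, 0.002, 0.09], -0.0363, 1], [[0.002, 0.002, 0.11], -0.0363, 1], [[0.002, 0.002, 0.12], -0.0363, 1], [[0.002, 0.002, 0.128], -0.0363, 1], [[0.002, 0.002, 0.128], -0.0363, 1], [[0.002, 0.002, 0.128], -0.0363, 1]], "squeeze": 25}}

```text
time: 2.35
position: [0.5387, -0.2608, 0.0406]
tool_rot: [2.913, 1.172, 0.001]
ft_force: [-0.8, -0.4, 0.5]
grip_width: 1.002
grip_force: 0.0
```

>>> {"fn": "inch_along", "kwargs": {"rows": [[[0, 0, 0], 0, 0], [[0, 0, 0], 0, 0], [[0, 0, 0], 0, 0], [[0, 0, 0], 0, 0], [[0, 0, 0], 0, 0], [[0, 0, 0], 0, 0], [[0, 0, 0], 0, 0], [[0, 0, 0], 0, 0]], "squeeze": 25}}

```text
time: 3.15
position: [0.5382, -0.2602, 0.0395]
tool_rot: [2.914, 1.174, -0.0]
ft_force: [0.5, -0.1, 0.5]
grip_width: 0.355
grip_force: 0.0
```

>>> {"fn": "inch_along", "kwargs": {"rows": [[[0, 0, 0], 0, 0], [[0, 0, 0], 0, 0], [[0, 0, 0], 0, 0], [[0, 0, 0], 0, 0], [[0, 0, 0], 0, 0], [[0, 0, 0], 0, 0], [[0, 0, 0], 0, 0], [[0, 0, 0], 0, 0]], "squeeze": 25}}

```text
time: 3.95
position: [0.5382, -0.2602, 0.0395]
tool_rot: [2.914, 1.174, -0.0]
ft_force: [0.1, -0.8, -0.1]
grip_width: 0.136
grip_force: 25.0
```

>>> {"fn": "inch_along", "kwargs": {"rows": [[[0, 0, -0.02], 0, 0], [[0, 0, -0.05], 0, 0], [[0, 0, -0.085], 0, 0], [[0, 0, -0.12], 0, 0], [[0, 0, -0.15], 0, 0], [[0, 0, -0.16], 0, 0], [[0, 0, -0.16], 0, 0]]}}

```text
time: 4.65
position: [0.5389, -0.2604, 0.2007]
tool_rot: [2.912, 1.173, 0.002]
ft_force: [0.8, 0.7, -0.3]
grip_width: 0.137
grip_force: 25.0
```

>>> {"fn": "inch_along", "kwargs": {"rows": [[[0.016, -0.014, 0], -0.0414, 0], [[0.033, -0.03, 0], -0.0828, 0], [[0.051, -0.046, 0], -0.1273, 0], [[0.069, -0.062, 0], -0.1687, 0], [[0.09, -0.081, 0], -0.2101, 0], [[0.11, -0.1, 0], -0.2546, 0], [[0.13, -0.118, 0], -0.296, 0], [[0.15, -0.136, 0], -0.3374, 0], [[0.17, -0.154, 0], -0.382, 0], [[0.19, -0.172, 0], -0.4234, 0], [[0.21, -0.19, 0], -0.4647, 0], [[0.23, -0.208, 0], -0.5093, 0], [[0.25, -0.226, 0], -0.5507, 0], [[0.27, -0.244, 0], -0.5921, 0], [[0.285, -0.258, 0], -0.6366, 0], [[0.3, -0.271, 0], -0.678, 0], [[0.315, -0.285, 0], -0.7194, 0], [[0.33, -0.298, 0], -0.7639, 0], [[0.3426, -0.3088, 0], -0.8053, 0], [[0.3426, -0.3088, 0], -0.8053, 0]]}}

```text
time: 6.65
position: [0.5691, 0.2027, 0.1971]
tool_rot: [0.25, -3.128, -0.004]
ft_force: [0.4, -0.3, -0.7]
grip_width: 0.137
grip_force: 25.0
```

>>> {"fn": "inch_along", "kwargs": {"rows": [[[0, 0, 0], 0, 0], [[0, 0, 0], 0, 0], [[0, 0, 0], 0, 0]]}}

```text
time: 6.95
position: [0.5712, 0.1984, 0.199]
tool_rot: [0.237, -3.132, 0.002]
ft_force: [0.4, -0.7, -0.6]
grip_width: 0.139
grip_force: 25.0
```

```bash
python3 - <<'E'
from h import *
s=ctrl.get_state();im=cams.get_image("wrist")
cv2.imwrite("pics/w2.png",im[:,:,::-1]);M=R.from_rotvec(s["tool_rot"]).as_matrix();print(s["position"],np.arctan2(M[1,0],M[0,0])%6.2832,s["joint_positions"],s["ft_force"],s["torque"])
print(proj("wrist",[s["position"]],s),proj("wrist",[[.5734,.2001,.034]],s))
E
```

```text
[0.57119351 0.19836295 0.19901128] 3.2928769318826925 [ 0.40327211  0.39407119 -0.98895803  1.57519033  0.33522557  1.35515496
  1.09877576] [ 0.3672605  -0.67719227 -0.61608848] [ 0.08441974 -0.09051067  0.00107659]
[[256.94050289 247.95528451]] [[258.64235566 183.14150767]]
```

View pics/w2.png

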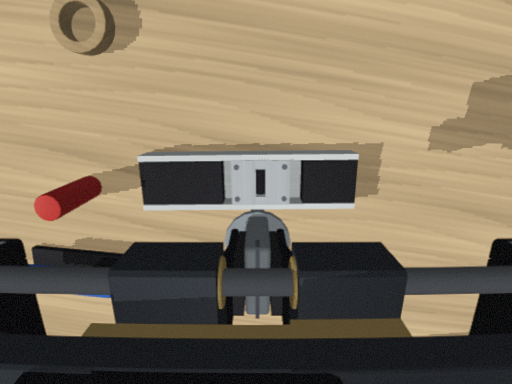

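```bash
python3 - <<'E'
from h import *
a=cv2.imread("pics/w2.png")
cv2.imwrite("pics/c2.png",cv2.resize(a[145:245,210:310],None,fx=6,fy=6,interpolation=cv2.INTER_CUBIC))
g=cv2.cvtColor(a,cv2.COLOR_BGR2GRAY)
m=(g[165:200,248:272]<90).astype(np.uint8)
n,l,st,ce=cv2.connectedComponentsWithStats(m);
for i in range(1,n): print(st[i],ce[i]+[248,165])
E
```

```text
[  8   5   9  25 221] [260.         181.78280543]
```

View pics/c2.png

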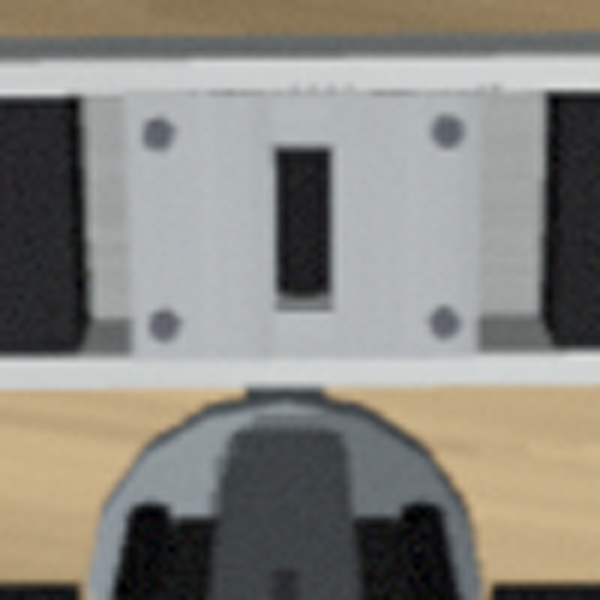

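```bash
python3 - <<'E'
from h import *
s=ctrl.get_state();M=R.from_rotvec(s["tool_rot"]).as_matrix();p=s["position"]
f=lambda u,v:np.array([210+u/6-.42,145+v/6-.42])
q=back("wrist",[f(275,147),f(331,147),f(334,308),f(277,308)],.034,s);c=q.mean(0)
print("slot",c,q,np.linalg.norm(q[0]-q[1]),np.linalg.norm(q[1]-q[2]),"yaw",np.arctan2(*(q[1]-q[2]+q[0]-q[3])[[1,0]]))
print("slot in tool",M.T@(c-p))
# toggle offset: apexes
for z,v in((p[2]-.0065,403),(p[2]-.0115,392)):
    t=M.T@(back("wrist",[f(285,v)],z,s)[0]-p); print("toggle off", t-[.02,0,0])
t=M.T@(back("wrist",[f(287,386)],p[2]+.0305-.061+0.0,s)[0]-p);print("bar end",t)
m=[(M.T@(back("wrist",[f(u,590)],p[2]-.0065,s)[0]-p)).round(4) for u in(90,480)];print(m)
E
```

```text
slot [0.57281005 0.20211536 0.034     ] [[0.55864341 0.19455525 0.034     ]
 [0.557107   0.20454863 0.034     ]
 [0.58694237 0.20989416 0.034     ]
 [0.58854741 0.1994634  0.034     ]] 0.0101107951630422 0.03031045933701346 yaw -2.971609013349702
slot in tool [-0.002091    0.00335651  0.16527118]
toggle off [-5.93809403e-05  6.73024537e-05  6.50484012e-03]
toggle off [-6.58172895e-04  5.99328297e-05  1.15047017e-02]
bar end [0.01348997 0.00025316 0.0305031 ]
[array([ 0.0001, -0.0194,  0.0065]), array([0.0002, 0.0196, 0.0065])]
```

Converted, -0.01 rad / 3.1416 = -0.0032.

>>> {"fn": "inch_along", "kwargs": {"rows": [[[-0.002, 0.002, 0.03], -0.0032, 0], [[-0.002, 0.002, 0.06], -0.0032, 0], [[-0.002, 0.002, 0.09], -0.0032, 0], [[-0.002, 0.002, 0.11], -0.0032, 0], [[-0.002, 0.002, 0.12], -0.0032, 0], [[-0.002, 0.002, 0.127], -0.0032, 0], [[-0.002, 0.002, 0.127], -0.0032, 0], [[-0.002, 0.002, 0.127], -0.0032, 0], [[-0.002, 0.002, 0.127], -0.0032, 0]]}}

```text
time: 7.9
position: [0.5735, 0.2025, 0.0737]
tool_rot: [-0.257, 3.129, 0.0]
ft_force: [0.1, 0.1, -0.1]
grip_width: 0.136
grip_force: 25.0
```

```bash
python3 - <<'E'
from h import *
a=[]
s=ctrl.get_state();im=cams.get_image("wrist")[:,:,::-1]
M=R.from_rotvec(s["tool_rot"]).as_matrix();print(s["position"],np.arctan2(M[1,0],M[0,0])%6.2832,M[2],s["ft_force"],s["torque"])
print("slot in tool top/wrist",M.T@([.5734,.2001,.034]-s["position"]),M.T@([.5728,.2021,.034]-s["position"]))
cv2.imwrite("pics/w3.png",cv2.resize(im[130:270,170:350],None,fx=4,fy=4,interpolation=cv2.INTER_CUBIC))
E
```

```text
[0.57353411 0.20245324 0.07371427] 3.305629518249106 [-1.93508765e-03  4.55099612e-05 -9.99998127e-01] [ 0.11322135  0.09119684 -0.10956225] [ 0.12537923 -0.12977009  0.04895581]
slot in tool top/wrist [ 0.00059341 -0.00230156  0.03971309] [ 0.00085878 -0.00023043  0.03971267]
```

View pics/w3.png

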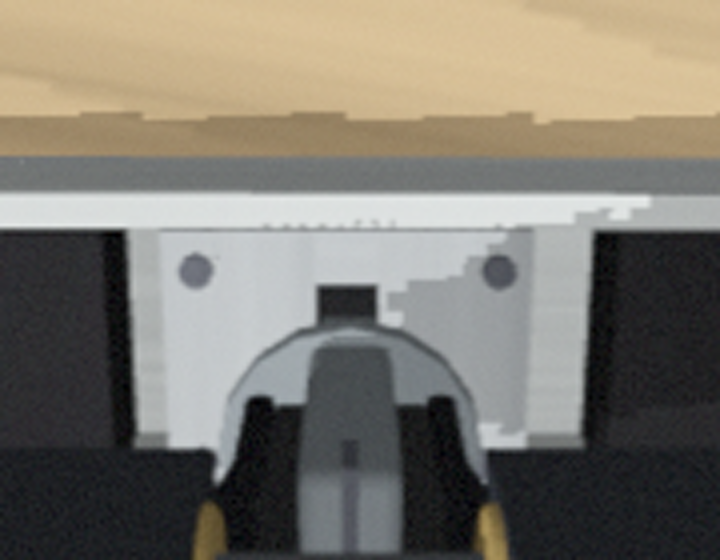

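```bash
python3 - <<'E'
from h import *
s=ctrl.get_state();M=R.from_rotvec(s["tool_rot"]).as_matrix();p=s["position"]
f=lambda u,v:np.array([170+u/4-.38,130+v/4-.38])
q=back("wrist",[f(317,286),f(377,286),f(196,271),f(499,271)],.034,s)
print(((q-p)@M).round(4))
t=back("wrist",[f(350,330)],p[2]-.0065,s);print(((t-p)@M).round(4))
r=back("wrist",[f(227,420),f(476,420)],p[2]-.0065,s);print(((r-p)@M).round(4))
E
```

```text
[[ 0.0161 -0.0056  0.0396]
 [ 0.0161  0.0047  0.0396]
 [ 0.0187 -0.0263  0.0396]
 [ 0.0188  0.0256  0.0395]]
[[0.0197 0.0001 0.0065]]
[[ 0.0055 -0.0182  0.0065]
 [ 0.0056  0.0188  0.0065]]
```

>>> {"fn": "inch_along", "kwargs": {"rows": [[[0.001, -0.0006, 0.003], 0, 0], [[0.001, -0.0006, 0.006], 0, 0], [[0.001, -0.0006, 0.008], 0, 0], [[0.001, -0.0006, 0.009], 0, 0], [[0.001, -0.0006, 0.01], 0, 0], [[0.001, -0.0006, 0.011], 0, 0], [[0.001, -0.0006, 0.011], 0, 0]]}}

```text
time: 8.65
position: [0.5718, 0.2013, 0.0614]
tool_rot: [0.258, -3.131, 0.0]
ft_force: [0.2, -0.7, -0.7]
grip_width: 0.133
grip_force: 25.0
```

>>> {"fn": "inch_along", "kwargs": {"rows": [[[0, 0, 0.001], 0, 0], [[0, 0, 0.002], 0, 0], [[0, 0, 0.003], 0, 0], [[0, 0, 0.003], 0, 0], [[0, 0, 0.003], 0, 0]]}}

```text
time: 9.15
position: [0.5718, 0.2014, 0.0585]
tool_rot: [0.258, -3.131, 0.0]
ft_force: [0.1, -0.5, -0.5]
grip_width: 0.132
grip_force: 25.0
```

>>> {"fn": "inch_along", "kwargs": {"rows": [[[0, 0, 0.001], 0, 0], [[0, 0, 0.002], 0, 0], [[0, 0, 0.003], 0, 0], [[0, 0, 0.004], 0, 0], [[0, 0, 0.004], 0, 0]]}}

```text
time: 9.65
position: [0.5718, 0.2013, 0.0543]
tool_rot: [0.258, -3.131, 0.0]
ft_force: [0.3, 0.7, -1.2]
grip_width: 0.139
grip_force: 25.0
```

>>> {"fn": "inch_along", "kwargs": {"rows": [[[0, 0, 0.001], 0, 0], [[0, 0, 0.002], 0, 0], [[0, 0, 0.003], 0, 0], [[0, 0, 0.004], 0, 0], [[0, 0, 0.004], 0, 0]]}}

```text
time: 10.15
position: [0.572, 0.2015, 0.0508]
tool_rot: [-0.258, 3.131, -0.0]
ft_force: [-1.0, -0.0, 4.7]
grip_width: 0.137
grip_force: 25.0
```

>>> {"fn": "inch_along", "kwargs": {"rows": [[[0, 0, 0.001], 0, 0], [[0, 0, 0.002], 0, 0], [[0, 0, 0.003], 0, 0], [[0, 0, 0.003], 0, 0]]}}

```text
time: 10.55
position: [0.572, 0.2015, 0.0478]
tool_rot: [-0.258, 3.131, -0.0]
ft_force: [-1.0, -1.0, 5.7]
grip_width: 0.135
grip_force: 25.0
```

>>> {"fn": "inch_along", "kwargs": {"rows": [[[0, 0, 0.0005], 0, 0], [[0, 0, 0.001], 0, 0], [[0, 0, 0.0015], 0, 0], [[0, 0, 0.0015], 0, 0]]}}

```text
time: 10.95
position: [0.572, 0.2015, 0.0465]
tool_rot: [-0.258, 3.131, -0.0]
ft_force: [-1.6, -0.8, 7.3]
grip_width: 0.136
grip_force: 25.0
```

>>> {"fn": "inch_along", "kwargs": {"rows": [[[0, 0, 0.0005], 0, 0], [[0, 0, 0.001], 0, 0], [[0, 0, 0.001], 0, 0]]}}

```text
time: 11.25
position: [0.5721, 0.2015, 0.0456]
tool_rot: [-0.258, 3.131, -0.0]
ft_force: [-2.0, -1.7, 7.8]
grip_width: 0.132
grip_force: 25.0
```

>>> {"fn": "inch_along", "kwargs": {"rows": [[[0, 0, 0.0005], 0, 0], [[0, 0, 0.0005], 0, 0], [[0, 0, 0.0005], 0, 0]]}}

```text
time: 11.55
position: [0.5721, 0.2015, 0.0455]
tool_rot: [-0.258, 3.131, -0.001]
ft_force: [-3.1, -1.0, 9.7]
grip_width: 0.135
grip_force: 25.0
```

>>> {"fn": "inch_along", "kwargs": {"rows": [[[0, 0, 0.0005], 0, 0], [[0, 0, 0.0005], 0, 0], [[0, 0, 0.0005], 0, 0]]}}

```text
time: 11.85
position: [0.5721, 0.2015, 0.0455]
tool_rot: [-0.258, 3.131, -0.001]
ft_force: [-4.1, -1.8, 13.0]
grip_width: 0.135
grip_force: 25.0
```

Converted, 0.2 rad / 3.1416 = 0.0637.

>>> {"fn": "inch_along", "kwargs": {"rows": [[[0, 0, -0.0008], 0, 0], [[0, 0, -0.0008], 0.0159, 0], [[0, 0, -0.0008], 0.0318, 0], [[0, 0, -0.0008], 0.0477, 0], [[0, 0, -0.0008], 0.0637, 0], [[0, 0, -0.0008], 0.0637, 0]]}}

```text
time: 12.45
position: [0.5729, 0.2021, 0.046]
tool_rot: [0.057, 3.139, 0.001]
ft_force: [-1.0, -0.7, 6.9]
grip_width: 0.133
grip_force: 25.0
```

```bash
python3 -c "
from h import *
print(ctrl.get_state()['torque'])"
```

```text
[ 0.04186428 -0.02471389 -0.00231439]
```

Converted, 0.7 rad / 3.1416 = 0.2228.

>>> {"fn": "inch_along", "kwargs": {"rows": [[[0, 0, 0], 0.0255, 0], [[0, 0, 0], 0.0509, 0], [[0, 0, 0], 0.0764, 0], [[0, 0, 0], 0.1019, 0], [[0, 0, 0], 0.1273, 0], [[0, 0, 0], 0.1528, 0], [[0, 0, 0], 0.1783, 0], [[0, 0, 0], 0.2037, 0], [[0, 0, 0], 0.2228, 0], [[0, 0, 0], 0.2228, 0]]}}

```text
time: 13.45
position: [0.5734, 0.2023, 0.0462]
tool_rot: [1.13, 2.928, 0.004]
ft_force: [0.7, 0.3, 7.7]
grip_width: 0.137
grip_force: 25.0
```

```bash
python3 -c "
from h import *
print(ctrl.get_state()['torque'])"
```

```text
[ 0.05672571 -0.17274631 -0.03243041]
```

Converted, 0.67 rad / 3.1416 = 0.2133.

>>> {"fn": "inch_along", "kwargs": {"rows": [[[0, 0, 0], 0.0255, 0], [[0, 0, 0], 0.0509, 0], [[0, 0, 0], 0.0764, 0], [[0, 0, 0], 0.1019, 0], [[0, 0, 0], 0.1273, 0], [[0, 0, 0], 0.1528, 0], [[0, 0, 0], 0.1783, 0], [[0, 0, 0], 0.1974, 0], [[0, 0, 0], 0.2133, 0], [[0, 0, 0], 0.2133, 0]]}}

```text
time: 14.45
position: [0.5735, 0.2022, 0.0462]
tool_rot: [2.03, 2.394, 0.005]
ft_force: [0.1, -0.0, 7.6]
grip_width: 0.135
grip_force: 25.0
```

```bash
python3 -c "
from h import *
s=ctrl.get_state();M=R.from_rotvec(s['tool_rot']).as_matrix();print(s['torque'],np.arctan2(M[1,0],M[0,0]))"
```

```text
[ 0.02627699 -0.13873372  0.0093091 ] 1.7349202420454648
```

>>> {"fn": "inch_along", "kwargs": {"rows": [[[0, 0, -0.001], 0, 0], [[0, 0, -0.002], 0, 0], [[0, 0, -0.003], 0, 0], [[0, 0, -0.004], 0, 0], [[0, 0, -0.005], 0, 0], [[0, 0, -0.0055], 0, 0], [[0, 0, -0.0055], 0, 0]]}}

```text
time: 15.15
position: [0.5726, 0.2018, 0.0506]
tool_rot: [2.03, 2.397, 0.002]
ft_force: [3.4, 0.8, 3.5]
grip_width: 0.136
grip_force: 25.0
```

>>> {"fn": "inch_along", "kwargs": {"rows": [[[0, 0, 0], 0, 0.6], [[0, 0, 0], 0, 0.6], [[0, 0, 0], 0, 0.6], [[0, 0, 0], 0, 0.6], [[0, 0, 0], 0, 0.6], [[0, 0, 0], 0, 0.6], [[0, 0, 0], 0, 0.6], [[0, 0, 0], 0, 0.6]]}}

```text
time: 15.95
position: [0.5719, 0.2014, 0.0503]
tool_rot: [2.031, 2.397, -0.0]
ft_force: [0.3, -0.1, -0.1]
grip_width: 0.597
grip_force: 0.0
```

>>> {"fn": "inch_along", "kwargs": {"rows": [[[0, 0, -0.01], 0, 0.6], [[0, 0, -0.03], 0, 0.6], [[0, 0, -0.06], 0, 0.6], [[0, 0, -0.09], 0, 0.6], [[0, 0, -0.12], 0, 0.6], [[0, 0, -0.14], 0, 0.6], [[0, 0, -0.15], 0, 0.6], [[0, 0, -0.15], 0, 0.6]]}}

```text
time: 16.75
position: [0.5726, 0.2018, 0.2022]
tool_rot: [2.029, 2.396, 0.004]
ft_force: [0.3, 0.1, -0.3]
grip_width: 0.601
grip_force: 0.0
```

```bash
python3 - <<'E'
from h import *
s=ctrl.get_state();im=cams.get_image("wrist")[:,:,::-1];t=cams.get_image("side")[:,:,::-1]
print(s["position"])
cv2.imwrite("pics/w4.png",np.hstack([cv2.resize(im,(400,300)),cv2.resize(t[205:340,145:325],(400,300))]))
E
```

```text
[0.57262666 0.20183961 0.2021759 ]
```

View pics/w4.png

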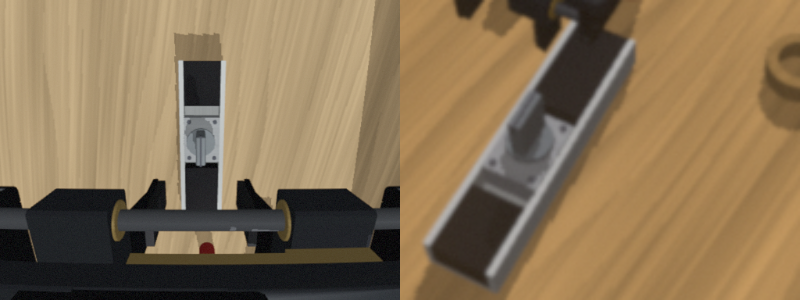

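```bash
python3 -c "
from bench import ctrl, cams, close_job
print(close_job())"
```

```text
the job is handed in; nothing more can be done
None
```

The note holder appears locked in the rail socket: it stands upright with its fin along the rail, the gripper has let go and moved clear, and the job is handed in (no verdict was printed; final height inferred from the arm's position, highest force read about 14 N).

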